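# Sort blood tubes by stopper colour into the department trays

### The arm

A 6-joint arm with a two-finger parallel gripper is mounted at the origin on a cart in front of the work surface, level with it; the furniture and walls round the work are solid. World frame = base frame: x ahead of the robot, y to its left, z up, the work surface at z = 0. Lengths are in mm, angles in rad, forces in N, time in s.
With the tool pointing down it reaches from about 350 to 875 mm from the base axis. Payload 4.2 kg.
Tool frame: the origin (TCP) lies at the very end of the fingers, on their centre line; the grasp point (between the pads) lies 19 mm behind it; y points along the fingers, z is the direction in which the jaws open and shut, and the axes are right-handed (so a half turn about y gives the same grasp; the last joint's range is limited). The gripper opens to 85 mm and grips with 20 to 120 N. Pads are 22 mm wide; open, the fingers measure 114 mm over their backs; the gripper's body (76 mm by 85 mm) begins 54 mm behind the grasp point. The pads swing forward as they close: fully open they stand 13 mm farther back than shut.
Start: joints at [-0.877, 0.385, 0.008, 0, -1.194, -0.259], TCP at [263.28, -566.818, 231.312] pointing down, gripper open.
Joint ranges: [-3.14, 3.14], [-1.21, 2.06], [-1.07, 1.41], [-3.16, 2.05], [-2.99, -0.16], [-3.1, 3.1]. Speed limits (rad/s): [2.79, 2.79, 3.14, 3.14, 3.14, 3.14].

### API

Orientations are given as a unit quaternion [x, y, z, w].
In Python, from bench import arm gives the robot as it stands.
- The arm moves only by the shell command python3 -m creep 'ROWS'. ROWS is JSON, a list of rows, each an object with "delta_pos": the shift along the tool's x, y, z in mm, a list of three; "rot": the turn, a rotation vector about the tool's x, y, z in rad, a list of three; "jaw": the finger opening in mm, from 0 to 85.4. A call has exactly 10 rows; each row shifts and turns the commanded pose from where the row before left it, along the tool's axes as they then stand; what a row does not reach is not made up. A row lasts 1/12 s, in which the tool goes at most 41.7 mm and 7.16 degrees, less where a joint would pass 70% of its speed; a pose out of reach is approached as far as the arm can. A call is refused whole if a number of a shift passes 41.7 or a number of a turn 0.125, either way. A call with a gripper value outside its range is refused whole. The fingers move at their own pace and stop on an object; the grip force is fixed at half the most. Time passes only in rows, so rows that do not move let the fingers close, or fill a call up. It gives the time, the measured TCP pose, the force and the opening at its end, in the units of the state.
- arm.read_state(): the state, without advancing time (a new reading comes with each control period).
- arm.get_image(name): name is "side" or "top" or "wrist"; returns the picture (480x640x3 uint8, red, green, blue); there is no depth.
- arm.calibration(name): a dict with "intrinsics" (3x3 intrinsics, pixels), "dist_coeffs" ([k1, k2, p1, p2, k3] as OpenCV has them; the pictures are not rectified), "R" (3x3) and "t" (3): a world point X has camera coordinates R X + t. Camera axes: x right, y down, z forward; pixel columns grow to the right and rows downward; lengths in mm; the calibration is good to about 2 mm. A picture is of the moment at which its call begins: read the wrist's pose just before it. calibration takes no time and is no camera call; for the wrist camera it gives the pose at the moment of the call.
- arm.job_done(): hands the job in, once; it reports no verdict.
Trained networks look in the newest picture that a camera, given by its name, has taken for a name from the list of things; names that differ only in an ending like _2 or _b are one class to them, and where a whole thing is asked for, a point or a joint stands for the part that bears it (a point fixed in the world has none). Each returns a list of dicts, best first, with "p" (0 to 1); they miss things now and then, are a little off and sometimes report something else, mostly with a low value. They report only what shows in the picture. A call takes as long as a camera call. They do not tell look-alikes from the thing itself.
- arm.find_in(camera, target): "location" ([column, row] in pixels, amid what is visible of it).
- arm.masks_of(camera, target): "pixels" (480x640 bool, what is visible of it) and "location" ([column, row] in pixels, amid what is visible of it).
The state is a dict: "clock": time; "joints": joint angles; "joint_vel": joint speeds; "joint_efforts": joint torques, N m; "position": TCP position; "ee_rot": TCP orientation; "contact_force": force on the tool from outside, world axes, zero at the start; "wrist_torque": the same for the moment, N m; "gripper_width": finger opening in mm.
Only numpy, scipy, OpenCV 4.12 (cv2) and the standard library are available. Lean on these libraries where they do the work, as an engineer would, in place of code of your own. Each camera call takes 0.05 s, during which the arm holds its last target. There are 200 camera calls.

### The job

Sort the five blood tubes lying loose on the bench by stopper colour: lay each in the cradle tray of its own colour, one tube to a notch, seated across both steel strips with its stopper towards the tray's white label and its glass about centred on the strips. They are glass, so set them down rather than drop them, and leave the timer and the red marker where they are.

Things in the scene. Friction and masses are not known exactly. Their poses are not given: they have to be found in the camera images.
- purple_tube_1: loose glass blood tube with purple stopper, lying, 95 mm long, about 22 g, one of two alike. Glass 15.8 mm thick, 75 mm long; stopper 18 mm thick, 20 mm long. Origin on the axis at mid glass, 8 to 9 mm above the bench at the start; x runs along the tube to the stopper.
- purple_tube_2: loose glass blood tube with purple stopper, lying, 95 mm long, about 22 g, one of two alike. Glass 15.8 mm thick, 75 mm long; stopper 18 mm thick, 20 mm long. Origin on the axis at mid glass, 8 to 9 mm above the bench at the start; x runs along the tube to the stopper.
- green_tube_1: loose glass blood tube with green stopper, lying, 106 mm long, about 22 g, one of two alike. Glass 15.8 mm thick, 86 mm long; stopper 18 mm thick, 20 mm long. Origin on the axis at mid glass, 8 to 9 mm above the bench at the start; x runs along the tube to the stopper.
- green_tube_2: loose glass blood tube with green stopper, lying, 106 mm long, about 22 g, one of two alike. Glass 15.8 mm thick, 86 mm long; stopper 18 mm thick, 20 mm long. Origin on the axis at mid glass, 8 to 9 mm above the bench at the start; x runs along the tube to the stopper.
- red_tube: loose glass blood tube with red stopper, lying, 106 mm long, about 22 g. Glass 15.8 mm thick, 86 mm long; stopper 18 mm thick, 20 mm long. Origin on the axis at mid glass, 8 to 9 mm above the bench at the start; x runs along the tube to the stopper.
- purple_tray: purple fixed tray, 136 x 136 mm, 9 mm rim, 3 mm floor. Origin: centre of underside. White label along its -x edge, 20 mm high. Steel zigzag strips, 8 mm wide, 29 mm high, run along y at x = -6 and +42 mm; across them two V notches (60 mm wide, flanks 32 deg) at y = -30 and +30 mm. A seated tube lies along x, its axis 19 mm above the bench, mid glass at x = +18 mm; from a flank it rolls into the V.
- green_tray: green fixed tray, 136 x 136 mm, 9 mm rim, 3 mm floor. Origin: centre of underside. White label along its -x edge, 20 mm high. Steel zigzag strips, 8 mm wide, 29 mm high, run along y at x = -6 and +42 mm; across them two V notches (60 mm wide, flanks 32 deg) at y = -30 and +30 mm. A seated tube lies along x, its axis 19 mm above the bench, mid glass at x = +18 mm; from a flank it rolls into the V.
- red_tray: red fixed tray, 136 x 136 mm, 9 mm rim, 3 mm floor. Origin: centre of underside. White label along its -x edge, 20 mm high. Steel zigzag strips, 8 mm wide, 29 mm high, run along y at x = -6 and +42 mm; across them two V notches (60 mm wide, flanks 32 deg) at y = -30 and +30 mm. A seated tube lies along x, its axis 19 mm above the bench, mid glass at x = +18 mm; from a flank it rolls into the V.
- timer: square white bench timer, 66 x 66 x 18 mm, loose bystander. Origin: centre of its underside.
- red_marker: red marker pen lying flat, 135 x 13 x 14 mm, loose bystander. Origin: centre of its underside; its x axis runs along the pen.
There are look-alikes about, which are no part of the job. Leave any yellow look-alike of the purple_tube_1 alone.

How it is judged (in metres and radians):
At the end, for the whole second after the job is handed in: All five tubes rest, released, in the tray of their stopper colour, one per notch: seated in the V (axis height within 4 mm, 8 mm across), glass centred on the strips within 12 mm lengthwise, in line within 0.2 rad, stopper towards the white label (x of purple_tube_1 in the frame of purple_tray between 0.006 and 0.03 m and (y of purple_tube_1 in the frame of purple_tray between 0.022 and 0.038 m or y of purple_tube_1 in the frame of purple_tray between -0.038 and -0.022 m) and z of purple_tube_1 in the frame of purple_tray between 0.0153 and 0.0233 m and angle between the x axis of each of purple_tube_1, purple_tube_2 and the x axis of purple_tray, either way round below 0.2 rad and x of purple_tray in the frame of purple_tube_1 above 0 m and linear speed of each of purple_tube_1, purple_tube_2, green_tube_1, green_tube_2, red_tube below 0.02 m/s and angular speed of each of purple_tube_1, purple_tube_2, green_tube_1, green_tube_2, red_tube below 0.3 rad/s and x of purple_tube_2 in the frame of purple_tray between 0.006 and 0.03 m and (y of purple_tube_2 in the frame of purple_tray between 0.022 and 0.038 m or y of purple_tube_2 in the frame of purple_tray between -0.038 and -0.022 m) and z of purple_tube_2 in the frame of purple_tray between 0.0153 and 0.0233 m and x of purple_tray in the frame of purple_tube_2 above 0 m and x of green_tube_1 in the frame of green_tray between 0.006 and 0.03 m and (y of green_tube_1 in the frame of green_tray between 0.022 and 0.038 m or y of green_tube_1 in the frame of green_tray between -0.038 and -0.022 m) and z of green_tube_1 in the frame of green_tray between 0.0153 and 0.0233 m and angle between the x axis of each of green_tube_1, green_tube_2 and the x axis of green_tray, either way round below 0.2 rad and x of green_tray in the frame of green_tube_1 above 0 m and x of green_tube_2 in the frame of green_tray between 0.006 and 0.03 m and (y of green_tube_2 in the frame of green_tray between 0.022 and 0.038 m or y of green_tube_2 in the frame of green_tray between -0.038 and -0.022 m) and z of green_tube_2 in the frame of green_tray between 0.0153 and 0.0233 m and x of green_tray in the frame of green_tube_2 above 0 m and x of red_tube in the frame of red_tray between 0.006 and 0.03 m and (y of red_tube in the frame of red_tray between 0.022 and 0.038 m or y of red_tube in the frame of red_tray between -0.038 and -0.022 m) and z of red_tube in the frame of red_tray between 0.0153 and 0.0233 m and angle between the x axis of red_tube and the x axis of red_tray, either way round below 0.2 rad and x of red_tray in the frame of red_tube above 0 m); the robot touches nothing.
It fails at once if a glass tube is dropped (it falls faster than 0.8 m/s with no finger on it) ((linear speed of purple_tube_1 above 0.8 m/s and contact force between the fingers and purple_tube_1 below 0.05 N) or (linear speed of purple_tube_2 above 0.8 m/s and contact force between the fingers and purple_tube_2 below 0.05 N) or (linear speed of green_tube_1 above 0.8 m/s and contact force between the fingers and green_tube_1 below 0.05 N) or (linear speed of green_tube_2 above 0.8 m/s and contact force between the fingers and green_tube_2 below 0.05 N) or (linear speed of red_tube above 0.8 m/s and contact force between the fingers and red_tube below 0.05 N)).
It fails at once if the timer or the red marker is shifted by more than 20 mm (distance of any of timer, red_marker from where it was at the start of the episode above 0.02 m).
It also fails if it takes over 106 s, if anything falls off the work surface, if the arm or the gripper's body presses on something with over 40 N, if the wrist force passes 120 N, or if a joint passes its speed limit or range.

## Working session

There is one attempt and no reset: what is moved stays moved. The work goes in short steps, Python scripts to look and compute and a shell command to move; the robot and the scene stay as the last step left them, time stands still between calls to the robot, and variables do not carry over. Pictures are saved under pics/ and viewed, about 12 in all and at most 16, crops included, and the job is handed in when it is done.

```bash
mkdir -p pics; ls; cat > h.py <<'E'
import numpy as np, cv2
from scipy.spatial.transform import Rotation as R
from bench import arm
def snap(c,f):
    im=arm.get_image(c); cv2.imwrite('pics/'+f,cv2.cvtColor(im,cv2.COLOR_RGB2BGR)); return im
def ray(cal,px,z):
    K=np.array(cal['intrinsics'],float);d=np.array(cal['dist_coeffs'],float)
    u=cv2.undistortPoints(np.array(px,float).reshape(-1,1,2),K,d).reshape(-1,2)
    Rm=np.array(cal['R']);t=np.array(cal['t']).ravel()
    dirs=np.c_[u,np.ones(len(u))]@Rm; C=-Rm.T@t
    return C+dirs*((z-C[2])/dirs[:,2])[:,None]
E
python3 - <<'E'
from h import *
s=arm.read_state();print(s)
for c in('top','side'):
    snap(c,c+'0.png');k=arm.calibration(c);Rm=np.array(k['R']);print(c,-Rm.T@np.array(k['t']).ravel(),Rm.tolist(),k['intrinsics'])
E
```

```text
pics
{'clock': 0.0, 'joints': array([-8.77427267e-01,  3.85556454e-01,  6.59967835e-03, -4.43437404e-04,
       -1.19400908e+00, -2.58591755e-01]), 'joint_vel': array([ 5.82268913e-04,  5.07736218e-04,  1.44416893e-04, -6.59242273e-04,
       -5.50158962e-05,  1.11572579e-03]), 'joint_efforts': array([ 5.68900177e-04, -3.92290306e+01,  1.88404673e+01,  4.18620855e+00,
       -4.55942049e-03,  8.69607618e-06]), 'position': array([ 263.00234877, -566.31746536,  230.2196653 ]), 'ee_rot': array([-0.68972781, -0.1522306 ,  0.1526745 ,  0.69122492]), 'contact_force': array([-0.02756288,  0.42973924, -0.24889437]), 'wrist_torque': array([-0.02533199,  0.01899761, -0.04405422]), 'gripper_width': 85.37492967602063}
top [ 310.27600473   14.09409198 1161.07108081] [[0.025547872475039826, -0.9996646874947892, 0.004221230619716597], [-0.978162376368052, -0.025869169294993083, -0.20622597202581533], [0.20626602160803043, 0.001139585860177085, -0.9784952885293124]] [[442.93257646   0.         316.32682534]
 [  0.         442.93257646 238.8592682 ]
 [  0.           0.           1.        ]]
side [ 556.26984156 -761.49175418  621.61195574] [[0.9989437407325285, 0.042920106458486075, 0.01640936662079177], [0.03900072222123448, -0.6031288156037894, -0.7966897611081698], [-0.024297047506341946, 0.7964882273141031, -0.604165670352522]] [[448.61669081   0.         316.65601274]
 [  0.         448.61669081 241.39853909]
 [  0.           0.           1.        ]]
```

View pics/top0.png

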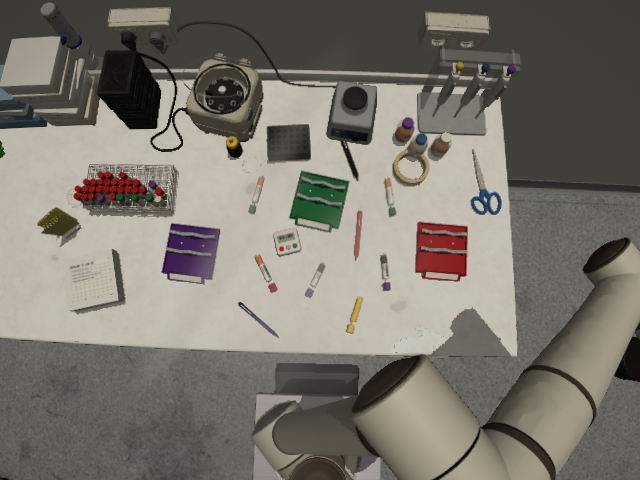

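View pics/side0.png

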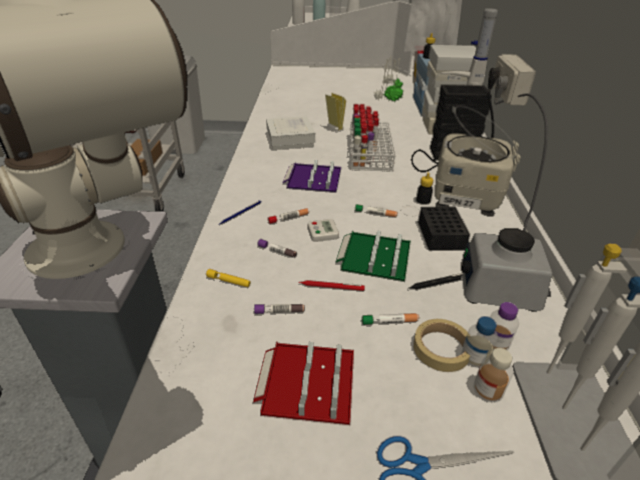

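```bash
python3 - <<'E'
from h import *
cal=arm.calibration('top')
for n in ['purple_tube_1','green_tube_1','red_tube','purple_tray','green_tray','red_tray','timer','red_marker']:
    for m in arm.masks_of('top',n):
        if m['p']<.2: continue
        ys,xs=np.nonzero(m['pixels'])
        if len(xs)<20: continue
        (c,wh,a)=cv2.minAreaRect(np.c_[xs,ys].astype(np.float32))
        P=ray(cal,[m['location'],*cv2.boxPoints((c,wh,a))],9)
        print(n,round(m['p'],2),np.round(m['location']),len(xs),np.round(P[:,:2]).astype(int).tolist())
E
```

```text
purple_tube_1 0.64 [385. 268.] 175 [[479, -168], [516, -155], [518, -171], [428, -181], [426, -165]]
purple_tube_1 0.61 [314. 277.] 169 [[450, 18], [406, 41], [490, 2], [483, -13], [399, 26]]
purple_tube_1 0.61 [354. 314.] 179 [[358, -87], [315, -67], [403, -94], [398, -110], [310, -82]]
green_tube_1 0.77 [393. 198.] 177 [[673, -190], [726, -162], [731, -180], [628, -199], [624, -181]]
green_tube_1 0.65 [258. 187.] 201 [[693, 178], [626, 204], [729, 179], [723, 159], [620, 185]]
purple_tray 0.86 [193. 255.] 2811 [[501, 342], [438, 427], [598, 414], [577, 273], [419, 289]]
purple_tray 0.74 [392. 194.] 181 [[683, -187], [723, -161], [728, -179], [629, -200], [624, -182]]
green_tray 0.96 [320. 199.] 2596 [[663, 8], [598, 93], [748, 64], [716, -74], [569, -42]]
red_tray 0.62 [442. 250.] 2763 [[530, -321], [456, -242], [612, -256], [605, -400], [449, -382]]
timer 0.73 [287. 241.] 606 [[545, 92], [569, 135], [587, 71], [520, 53], [502, 115]]
```

```bash
python3 - <<'E'
import cv2,numpy as np
im=cv2.imread('pics/top0.png')
a=cv2.resize(im[165:305,240:410],None,fx=4,fy=4,interpolation=cv2.INTER_CUBIC)
cv2.imwrite('pics/c1.png',a)
f=lambda s:cv2.resize(im[s],None,fx=5,fy=5,interpolation=cv2.INTER_CUBIC)
b=np.hstack([f(np.s_[215:290,158:226]),f(np.s_[215:290,408:476])])
cv2.imwrite('pics/c2.png',b);print(a.shape,b.shape)
E
```

```text
(560, 680, 3) (375, 680, 3)
```

View pics/c1.png

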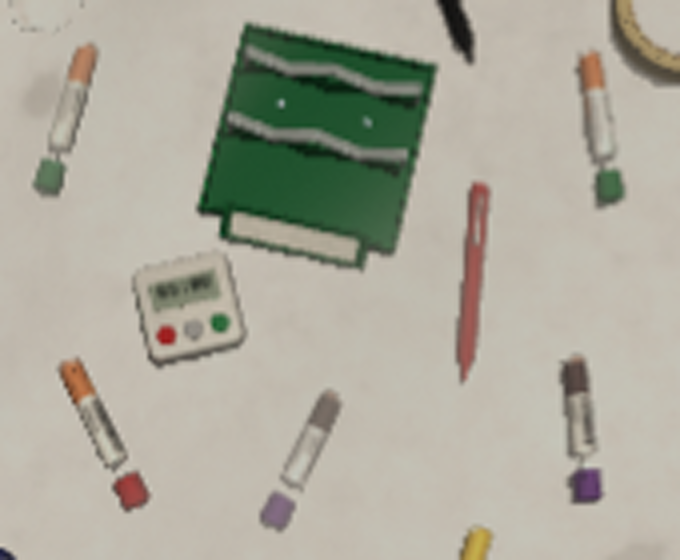

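View pics/c2.png

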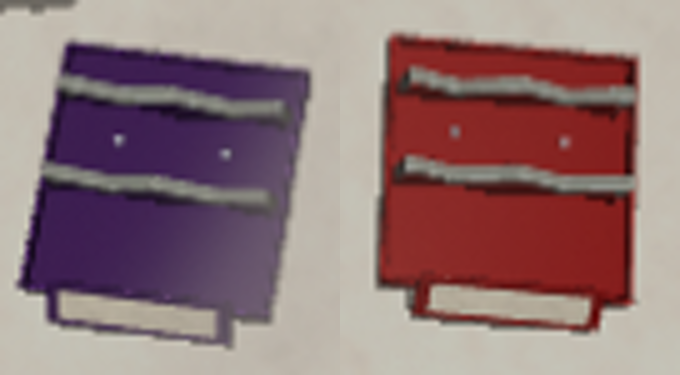

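```bash
cat > meas.py <<'E'
from h import *
cal=arm.calibration('top')
T={}
for n,f,s,L in [('gL',(88,44),(48,194),106),('gR',(591,52),(611,205),106),('r',(69,360),(136,508),106),('pL',(332,391),(273,528),95),('pR',(573,356),(587,502),95)]:
    P=ray(cal,np.array([f,s])/4+[240-.375,165-.375],9)[:,:2]
    d=P[1]-P[0];l=np.hypot(*d);u=d/l;c=P.mean(0)-10*u
    T[n]=(c,np.arctan2(u[1],u[0]));print(n,c.round(1),'dir(stopper) deg',np.degrees(T[n][1]).round(1),'len',l.round(1),L)
def tray(n,pp,cx,cy,k):
    P=ray(cal,np.array(pp)/k+[cx-.4,cy-.4],3)[:,:2]   # left dot(+y), right dot
    d=P[0]-P[1];l=np.hypot(*d);yw=np.arctan2(d[1],d[0])
    st=yw+np.pi/2  # -x of tray = stopper dir: y axis rotated +90
    print(n,'notches',P.round(1).tolist(),'stopper dir',np.degrees(st).round(1),'len',l.round(1))
tray('green',[(280,103),(367,122)],240,165,4)
tray('purple',[(118,139),(225,153)],158,215,5)
tray('red',[(115,132),(224,142)],408,215,5)
# tray edges for angle check: top edge corners at z=9
for n,p,q,cx,cy,k in [('green',(248,25),(436,66),240,165,4),('green side',(248,25),(200,211),240,165,4),('purple',(67,42),(309,72),158,215,5),('red',(50,36),(297,57),408,215,5)]:
    P=ray(cal,np.array([p,q])/k+[cx-.4,cy-.4],9)[:,:2];d=P[0]-P[1];print(n,np.hypot(*d).round(1),np.degrees(np.arctan2(d[1],d[0])).round(1)+90)
s=arm.read_state();M=R.from_quat(s['ee_rot']).as_matrix();print(M.round(3))
E
python3 meas.py
```

```text
gL [682.9 179.1] dir(stopper) deg 168.8 len 109.5 106
gR [ 686.2 -180.8] dir(stopper) deg -173.5 len 109.4 106
r [467.2 151.6] dir(stopper) deg -153.2 len 107.9 106
pL [454.3  11.6] dir(stopper) deg 158.3 len 97.7 95
pR [ 479.6 -165.3] dir(stopper) deg -174.7 len 96.9 95
green notches [[689.6, 37.3], [677.6, -22.5]] stopper dir 168.7 len 61.0
purple notches [[535.0, 378.9], [529.0, 319.8]] stopper dir 174.1 len 59.4
red notches [[556.6, -292.3], [552.7, -352.0]] stopper dir 176.2 len 59.9
green 132.4 168.6
green side 136.0 78.2
purple 134.6 174.3
red 136.2 176.7
[[ 0.907  0.    -0.421]
 [ 0.421  0.     0.907]
 [ 0.    -1.     0.   ]]
```

```bash
cat > go.py <<'E'
import sys
from h import *
x0=None
def go(x,y,yaw,z,cur=None):
    """tool-axis shifts from current measured pose (or cur=(x,y,z,yawdeg)) to a target, after turning first"""
    if cur is None:
        s=arm.read_state();M=R.from_quat(s['ee_rot']).as_matrix();p=s['position'];w=np.degrees(np.arctan2(M[1,0],M[0,0]))
        cur=(*p,w);tilt=M[2]
        print('cur',np.round(cur,1),'toolz-row',tilt.round(3),'t',round(s['clock'],2),'jaw',round(s['gripper_width'],1))
    ry=-np.radians((yaw-cur[3]+90)%180-90)
    a=np.radians(yaw);d=np.array([x-cur[0],y-cur[1]])
    print('roty %.3f  then dx %.1f dz %.1f  dy(down+) %.1f'%(ry,d@[np.cos(a),np.sin(a)],d@[-np.sin(a),np.cos(a)],cur[2]-z))
if __name__=='__main__': 
    v=[float(q) for q in sys.argv[1:]]; go(*v[:4],v[4:] or None)
E
python3 go.py 479.6 -165.3 5.3 120
```

```text
cur [ 263.3 -566.8  231.3   24.9] toolz-row [ 0. -1.  0.] t 0.5 jaw 85.4
roty 0.342  then dx 252.5 dz 379.8  dy(down+) 111.3
```

```bash
python3 -m creep '[{"delta_pos":[0,0,0],"rot":[0,0.114,0],"jaw":60},{"delta_pos":[0,0,0],"rot":[0,0.114,0],"jaw":60},{"delta_pos":[0,0,0],"rot":[0,0.114,0],"jaw":60},{"delta_pos":[14,5,21],"rot":[0,0,0],"jaw":60},{"delta_pos":[14,5,21],"rot":[0,0,0],"jaw":60},{"delta_pos":[14,5,21],"rot":[0,0,0],"jaw":60},{"delta_pos":[14,5,21],"rot":[0,0,0],"jaw":60},{"delta_pos":[14,5,21],"rot":[0,0,0],"jaw":60},{"delta_pos":[14,5,21],"rot":[0,0,0],"jaw":60},{"delta_pos":[14,5,21],"rot":[0,0,0],"jaw":60}]'
python3 -m creep '[{"delta_pos":[17,8,26],"rot":[0,0,0],"jaw":60},{"delta_pos":[17,8,26],"rot":[0,0,0],"jaw":60},{"delta_pos":[17,8,26],"rot":[0,0,0],"jaw":60},{"delta_pos":[17,8,26],"rot":[0,0,0],"jaw":60},{"delta_pos":[17,8,26],"rot":[0,0,0],"jaw":60},{"delta_pos":[17,8,26],"rot":[0,0,0],"jaw":60},{"delta_pos":[17,8,26],"rot":[0,0,0],"jaw":60},{"delta_pos":[17,8,26],"rot":[0,0,0],"jaw":60},{"delta_pos":[17,8,25],"rot":[0,0,0],"jaw":60},{"delta_pos":[0,0,0],"rot":[0,0,0],"jaw":60}]'
python3 - <<'E'
from h import *
from go import go
go(479.6,-165.3,5.3,2)
c=arm.calibration('wrist');Rm=np.array(c['R']);print(-Rm.T@np.array(c['t']).ravel())
snap('wrist','w1.png')
E
```

```text
clock: 1.33
position: [347.7, -410.3, 196.3]
ee_rot: [0.706, 0.033, -0.033, -0.706]
contact_force: [0.0, -1.0, -0.5]
gripper_width: 60.1
clock: 2.17
position: [479.7, -161.9, 123.3]
ee_rot: [-0.706, -0.034, 0.035, 0.706]
contact_force: [-0.2, -0.0, 0.4]
gripper_width: 60.3
cur [ 479.7 -161.9  123.3    5.6] toolz-row [-0. -1.  0.] t 2.17 jaw 60.3
roty 0.005  then dx -0.4 dz -3.4  dy(down+) 121.3
[ 400.08489062 -170.07030118  265.58258282]
```

View pics/w1.png

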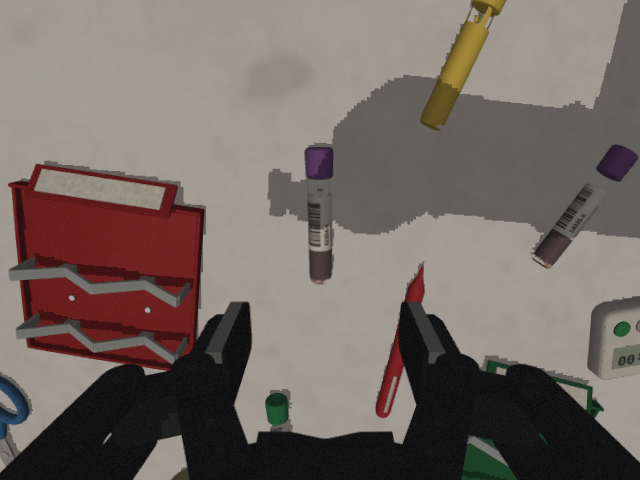

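```bash
python3 - <<'E'
from h import *
from go import go
c=arm.calibration('wrist')
for n,f,s in [('pR',(318,280),(319,148)),('pL',(541,261),(626,152))]:
    P=ray(c,[f,s],9)[:,:2];d=P[1]-P[0];l=np.hypot(*d);u=d/l;print(n,(P.mean(0)-10*u).round(1),np.degrees(np.arctan2(u[1],u[0])).round(1),l.round(1))
print(ray(c,[(148,310),(71,298)],3).round(1)) 
E
```

```text
pR [ 476.2 -168.4] -175.2 93.4
pL [450.3  10.1] 154.5 92.0
[[ 553.8 -293.7    3. ]
 [ 550.1 -354.7    3. ]]
```

```bash
python3 -m creep '[{"delta_pos":[-1.5,20,-5],"rot":[0,0.005,0],"jaw":50},{"delta_pos":[0,25,0],"rot":[0,0,0],"jaw":50},{"delta_pos":[0,25,0],"rot":[0,0,0],"jaw":50},{"delta_pos":[0,20,0],"rot":[0,0,0],"jaw":50},{"delta_pos":[0,15,0],"rot":[0,0,0],"jaw":50},{"delta_pos":[0,10,0],"rot":[0,0,0],"jaw":50},{"delta_pos":[0,3,0],"rot":[0,0,0],"jaw":50},{"delta_pos":[0,0,0],"rot":[0,0,0],"jaw":50},{"delta_pos":[0,0,0],"rot":[0,0,0],"jaw":50},{"delta_pos":[0,0,0],"rot":[0,0,0],"jaw":50}]'; python3 go.py 478 -167 5 3
```

```text
clock: 3.05
position: [477.8, -170.5, 7.4]
ee_rot: [0.707, 0.032, -0.03, -0.706]
contact_force: [0.7, -0.1, 0.5]
gripper_width: 50.3
cur [ 477.8 -170.5    7.4    5. ] toolz-row [ 0.002 -1.    -0.   ] t 3.05 jaw 50.3
roty 0.001  then dx 0.5 dz 3.5  dy(down+) 4.4
```

```bash
python3 -m creep '[{"delta_pos":[0.5,2,3],"rot":[0,0,0],"jaw":50},{"delta_pos":[0,2,0],"rot":[0,0,0],"jaw":40},{"delta_pos":[0,0,0],"rot":[0,0,0],"jaw":10},{"delta_pos":[0,0,0],"rot":[0,0,0],"jaw":10},{"delta_pos":[0,0,0],"rot":[0,0,0],"jaw":10},{"delta_pos":[0,0,0],"rot":[0,0,0],"jaw":10},{"delta_pos":[0,0,0],"rot":[0,0,0],"jaw":10},{"delta_pos":[0,0,0],"rot":[0,0,0],"jaw":10},{"delta_pos":[0,0,0],"rot":[0,0,0],"jaw":10},{"delta_pos":[0,0,0],"rot":[0,0,0],"jaw":10}]'; python3 go.py 535 379 -5.9 90
```

```text
clock: 3.88
position: [477.3, -167.2, 2.5]
ee_rot: [-0.706, -0.031, 0.031, 0.706]
contact_force: [-1.6, 2.3, 5.3]
gripper_width: 13.2
cur [ 477.3 -167.2    2.5    5. ] toolz-row [ 0. -1.  0.] t 3.88 jaw 13.2
roty 0.191  then dx 1.3 dz 549.3  dy(down+) -87.5
```

```bash
python3 -m creep '[{"delta_pos":[0,0,0],"rot":[0,0,0],"jaw":10},{"delta_pos":[0,-5,0],"rot":[0,0,0],"jaw":10},{"delta_pos":[0,-5,0],"rot":[0,0,0],"jaw":10},{"delta_pos":[0,-10,0],"rot":[0,0,0],"jaw":10},{"delta_pos":[0,-10,0],"rot":[0,0,0],"jaw":10},{"delta_pos":[0,-10,0],"rot":[0,0,0],"jaw":10},{"delta_pos":[0,-10,0],"rot":[0,0,0],"jaw":10},{"delta_pos":[0,0,0],"rot":[0,0,0],"jaw":10},{"delta_pos":[0,0,0],"rot":[0,0,0],"jaw":10},{"delta_pos":[0,0,0],"rot":[0,0,0],"jaw":10}]'; python3 - <<'E'
from h import *
from go import go
go(535,379,-5.9,90);snap('wrist','w2.png')
E
```

```text
clock: 4.72
position: [476.9, -167.2, 52.3]
ee_rot: [-0.706, -0.031, 0.031, 0.706]
contact_force: [0.6, 0.5, -0.8]
gripper_width: 13.5
cur [ 476.9 -167.2   52.3    5. ] toolz-row [-0. -1.  0.] t 4.72 jaw 13.5
roty 0.191  then dx 1.6 dz 549.3  dy(down+) -37.7
```

View pics/w2.png

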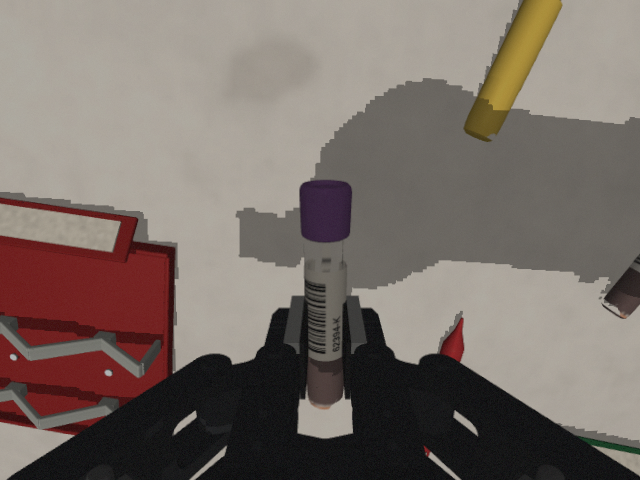

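```bash
python3 - <<'E'
from h import *
c=arm.calibration('wrist')
for z in(56,60,64):
    P=ray(c,[(325,405),(326,183)],z)[:,:2];d=P[1]-P[0];l=np.hypot(*d);u=d/l;print(z,(P.mean(0)-10*u).round(1),l.round(1))
E
python3 go.py 535 379 -5.9 90 476.9 -167.2 90 -5.9
```

```text
56 [ 479.1 -167.2] 98.3
60 [ 477.  -167.4] 95.5
64 [ 474.9 -167.6] 92.6
roty -0.000  then dx 1.6 dz 549.3  dy(down+) 0.0
```

```bash
python3 -m creep '[{"delta_pos":[0,-20,0],"rot":[0,0.0955,0],"jaw":10},{"delta_pos":[0,-20,0],"rot":[0,0.0955,0],"jaw":10},{"delta_pos":[0,0,15],"rot":[0,0,0],"jaw":10},{"delta_pos":[0,0,30],"rot":[0,0,0],"jaw":10},{"delta_pos":[0,0,38],"rot":[0,0,0],"jaw":10},{"delta_pos":[0,0,38],"rot":[0,0,0],"jaw":10},{"delta_pos":[0,0,38],"rot":[0,0,0],"jaw":10},{"delta_pos":[0,0,38],"rot":[0,0,0],"jaw":10},{"delta_pos":[0,0,38],"rot":[0,0,0],"jaw":10},{"delta_pos":[0,0,38],"rot":[0,0,0],"jaw":10}]'
python3 -m creep '[{"delta_pos":[0,0,38],"rot":[0,0,0],"jaw":10},{"delta_pos":[0,0,38],"rot":[0,0,0],"jaw":10},{"delta_pos":[0,0,38],"rot":[0,0,0],"jaw":10},{"delta_pos":[0,0,38],"rot":[0,0,0],"jaw":10},{"delta_pos":[0,0,38],"rot":[0,0,0],"jaw":10},{"delta_pos":[0,0,38],"rot":[0,0,0],"jaw":10},{"delta_pos":[1.5,0,30],"rot":[0,0,0],"jaw":10},{"delta_pos":[0,0,18],"rot":[0,0,0],"jaw":10},{"delta_pos":[0,0,0],"rot":[0,0,0],"jaw":10},{"delta_pos":[0,0,0],"rot":[0,0,0],"jaw":10}]'
python3 - <<'E'
from h import *
from go import go
go(535,379,-5.9,30);snap('wrist','w3.png')
E
```

```text
clock: 5.6
position: [504.7, 106.0, 91.7]
ee_rot: [0.706, -0.037, 0.036, -0.706]
contact_force: [1.1, -0.8, 0.3]
gripper_width: 12.9
clock: 6.43
position: [534.5, 379.0, 90.7]
ee_rot: [0.707, -0.037, 0.035, -0.705]
contact_force: [-0.3, -0.4, -0.6]
gripper_width: 13.4
cur [534.5 379.   90.7  -5.8] toolz-row [-0.002 -1.    -0.002] t 6.43 jaw 13.4
roty 0.001  then dx 0.5 dz 0.0  dy(down+) 60.7
```

View pics/w3.png

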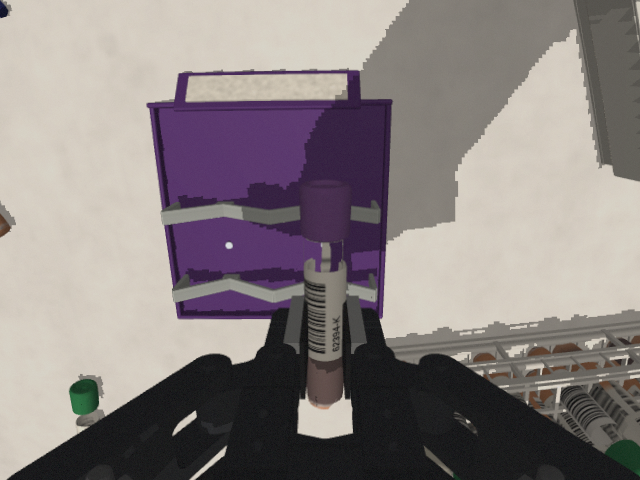

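```bash
python3 - <<'E'
from h import *
c=arm.calibration('wrist')
print(ray(c,[(229,245)],3),ray(c,[(152,105),(391,101)],9))
E
python3 -m creep '[{"delta_pos":[0,15,0],"rot":[0,0,0],"jaw":10},{"delta_pos":[0,20,0],"rot":[0,0,0],"jaw":10},{"delta_pos":[0,20,0],"rot":[0,0,0],"jaw":10},{"delta_pos":[0,10,0],"rot":[0,0,0],"jaw":10},{"delta_pos":[0,4,0],"rot":[0,0,0],"jaw":10},{"delta_pos":[0,3,0],"rot":[0,0,0],"jaw":10},{"delta_pos":[0,2,0],"rot":[0,0,0],"jaw":10},{"delta_pos":[0,0,0],"rot":[0,0,0],"jaw":10},{"delta_pos":[0,0,0],"rot":[0,0,0],"jaw":10},{"delta_pos":[0,0,0],"rot":[0,0,0],"jaw":10}]'
```

```text
[[526.07019683 317.19577202   3.        ]] [[438.22680874 290.00056199   9.        ]
 [450.63909328 422.60493737   9.        ]]
clock: 7.32
position: [535.6, 379.1, 19.3]
ee_rot: [-0.706, 0.036, -0.037, 0.707]
contact_force: [0.4, 0.1, -0.2]
gripper_width: 13.5
```

```bash
python3 -m creep '[{"delta_pos":[-2,1,-1.5],"rot":[0,0,0],"jaw":10},{"delta_pos":[0,1,0],"rot":[0,0,0],"jaw":10},{"delta_pos":[0,1,0],"rot":[0,0,0],"jaw":10},{"delta_pos":[0,1,0],"rot":[0,0,0],"jaw":10},{"delta_pos":[0,1,0],"rot":[0,0,0],"jaw":10},{"delta_pos":[0,1,0],"rot":[0,0,0],"jaw":10},{"delta_pos":[0,0,0],"rot":[0,0,0],"jaw":10},{"delta_pos":[0,0,0],"rot":[0,0,0],"jaw":10},{"delta_pos":[0,0,0],"rot":[0,0,0],"jaw":10},{"delta_pos":[0,0,0],"rot":[0,0,0],"jaw":10}]'
```

```text
clock: 8.15
position: [533.5, 378.3, 13.6]
ee_rot: [-0.706, 0.036, -0.037, 0.707]
contact_force: [-1.8, 0.6, 5.0]
gripper_width: 13.5
```

```bash
python3 -m creep '[{"delta_pos":[0,0,0],"rot":[0,0,0],"jaw":18},{"delta_pos":[0,0,0],"rot":[0,0,0],"jaw":24},{"delta_pos":[0,0,0],"rot":[0,0,0],"jaw":32},{"delta_pos":[0,0,0],"rot":[0,0,0],"jaw":36},{"delta_pos":[0,0,0],"rot":[0,0,0],"jaw":36},{"delta_pos":[0,0,0],"rot":[0,0,0],"jaw":36},{"delta_pos":[0,-10,0],"rot":[0,0,0],"jaw":36},{"delta_pos":[0,-25,0],"rot":[0,0,0],"jaw":36},{"delta_pos":[0,-35,0],"rot":[0,0,0],"jaw":50},{"delta_pos":[0,-25,0],"rot":[0,0,0],"jaw":60}]'
python3 - <<'E'
from h import *
from go import go
go(452,11,-23,60);snap('wrist','w4.png')
E
```

```text
clock: 8.98
position: [533.8, 377.7, 110.4]
ee_rot: [-0.706, 0.036, -0.037, 0.707]
contact_force: [0.9, 0.3, 1.2]
gripper_width: 59.2
cur [533.8 377.7 110.4  -5.9] toolz-row [ 0.002 -1.     0.001] t 8.98 jaw 59.2
roty 0.299  then dx 68.0 dz -369.6  dy(down+) 50.4
```

View pics/w4.png

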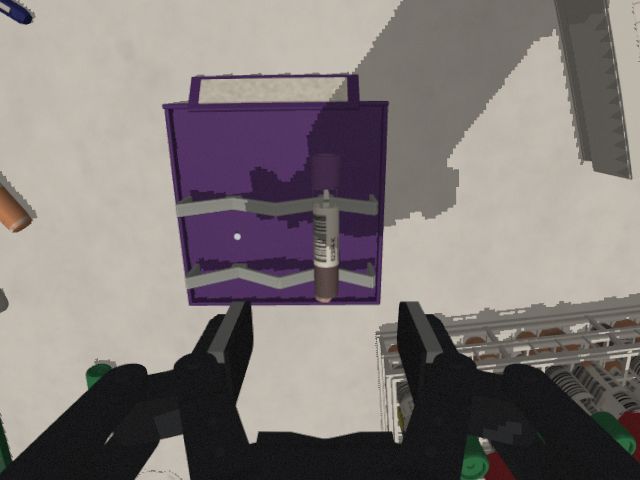

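```bash
python3 - <<'E'
from h import *
c=arm.calibration('wrist')
P=ray(c,[(326,300),(326,153)],19)[:,:2];d=P[1]-P[0];l=np.hypot(*d);u=d/l;print((P.mean(0)-10*u).round(1),np.degrees(np.arctan2(u[1],u[0])),l.round(1))
print(ray(c,[(237,237)],3))
E
python3 -m creep '[{"delta_pos":[0,0,0],"rot":[0,0.1,0],"jaw":60},{"delta_pos":[0,0,0],"rot":[0,0.1,0],"jaw":60},{"delta_pos":[0,0,0],"rot":[0,0.1,0],"jaw":60},{"delta_pos":[4,0,-20],"rot":[0,0,0],"jaw":60},{"delta_pos":[7,2,-38],"rot":[0,0,0],"jaw":60},{"delta_pos":[7,2,-38],"rot":[0,0,0],"jaw":60},{"delta_pos":[7,2,-38],"rot":[0,0,0],"jaw":60},{"delta_pos":[7,2,-38],"rot":[0,0,0],"jaw":60},{"delta_pos":[7,2,-38],"rot":[0,0,0],"jaw":60},{"delta_pos":[7,2,-38],"rot":[0,0,0],"jaw":60}]'
python3 -m creep '[{"delta_pos":[7,2,-38],"rot":[0,0,0],"jaw":60},{"delta_pos":[7,2,-38],"rot":[0,0,0],"jaw":60},{"delta_pos":[7,5,-30],"rot":[0,0,0],"jaw":60},{"delta_pos":[0,25,-15],"rot":[0,0,0],"jaw":60},{"delta_pos":[0,5,0],"rot":[0,0,0],"jaw":60},{"delta_pos":[0,0,0],"rot":[0,0,0],"jaw":60},{"delta_pos":[0,0,0],"rot":[0,0,0],"jaw":50},{"delta_pos":[0,0,0],"rot":[0,0,0],"jaw":50},{"delta_pos":[0,0,0],"rot":[0,0,0],"jaw":50},{"delta_pos":[0,0,0],"rot":[0,0,0],"jaw":50}]'
python3 - <<'E'
from h import *
from go import go
go(452,11,-23,3);c=arm.calibration('wrist');snap('wrist','w5.png')
for m in arm.masks_of('wrist','purple_tube_1'):
    ys,xs=np.nonzero(m['pixels']);b=cv2.boxPoints(cv2.minAreaRect(np.c_[xs,ys].astype(np.float32)))
    P=ray(c,b,9)[:,:2];print(round(m['p'],2),m['location'],b.round().tolist(),P.round(1).tolist(),P.mean(0))
E
```

```text
[539.1 380.7] 174.24781292578942 99.4
[[531.89936148 319.41145145   3.        ]]
clock: 9.87
position: [477.5, 129.6, 95.9]
ee_rot: [-0.693, 0.141, -0.142, 0.693]
contact_force: [0.5, 0.1, 0.8]
gripper_width: 60.1
clock: 10.7
position: [450.8, 12.6, 57.0]
ee_rot: [-0.693, 0.141, -0.142, 0.693]
contact_force: [0.8, 0.0, -0.2]
gripper_width: 49.9
cur [450.8  12.6  57.  -23. ] toolz-row [ 0.001 -1.     0.001] t 10.7 jaw 49.9
roty -0.000  then dx 1.8 dz -1.0  dy(down+) 54.0
0.71 [71.0, 179.7] [[21.0, 87.0], [62.0, 76.0], [112.0, 265.0], [71.0, 276.0]] [[305.5, -85.1], [310.4, -63.3], [402.3, -92.2], [398.6, -117.6]] [354.18230735 -89.56684878]
0.7 [325.1, 253.4] [[306.0, 164.0], [345.0, 164.0], [345.0, 339.0], [306.0, 339.0]] [[394.4, 25.8], [401.9, 43.3], [492.8, 6.5], [484.1, -13.9]] [443.28948683  15.43308808]
```

View pics/w5.png

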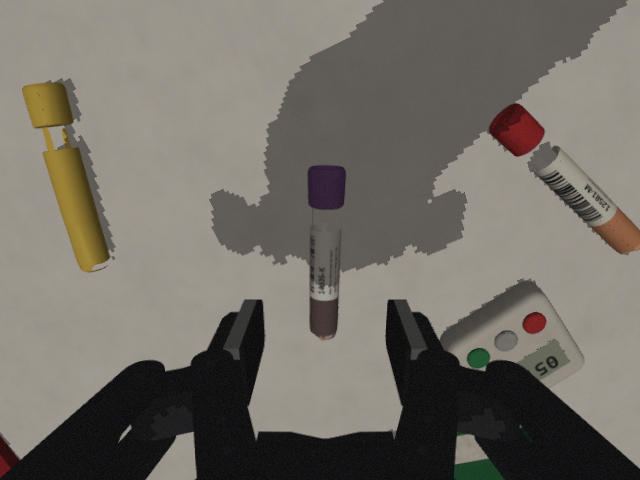

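```bash
python3 -m creep '[{"delta_pos":[1.5,10,-0.5],"rot":[0,0,0],"jaw":50},{"delta_pos":[0,15,0],"rot":[0,0,0],"jaw":45},{"delta_pos":[0,15,0],"rot":[0,0,0],"jaw":40},{"delta_pos":[0,10,0],"rot":[0,0,0],"jaw":40},{"delta_pos":[0,4,0],"rot":[0,0,0],"jaw":40},{"delta_pos":[0,0,0],"rot":[0,0,0],"jaw":40},{"delta_pos":[0,0,0],"rot":[0,0,0],"jaw":40},{"delta_pos":[0,0,0],"rot":[0,0,0],"jaw":10},{"delta_pos":[0,0,0],"rot":[0,0,0],"jaw":10},{"delta_pos":[0,0,0],"rot":[0,0,0],"jaw":10}]'
python3 -m creep '[{"delta_pos":[0,0,0],"rot":[0,0,0],"jaw":10},{"delta_pos":[0,0,0],"rot":[0,0,0],"jaw":10},{"delta_pos":[0,0,0],"rot":[0,0,0],"jaw":10},{"delta_pos":[0,0,0],"rot":[0,0,0],"jaw":10},{"delta_pos":[0,-5,0],"rot":[0,0,0],"jaw":10},{"delta_pos":[0,-15,0],"rot":[0,0,0],"jaw":10},{"delta_pos":[0,-30,0],"rot":[0,0,0],"jaw":10},{"delta_pos":[0,-35,0],"rot":[0,0,0],"jaw":10},{"delta_pos":[0,0,0],"rot":[0,0,0],"jaw":10},{"delta_pos":[0,0,0],"rot":[0,0,0],"jaw":10}]'
python3 go.py 530 319.5 -5.9 90
```

```text
clock: 11.63
position: [451.7, 10.9, 3.2]
ee_rot: [-0.692, 0.141, -0.142, 0.693]
contact_force: [-1.0, 0.6, 3.6]
gripper_width: 13.3
clock: 12.47
position: [452.3, 11.1, 89.3]
ee_rot: [-0.692, 0.14, -0.143, 0.694]
contact_force: [-0.4, 1.3, -0.9]
gripper_width: 13.2
cur [452.3  11.1  89.3 -23.1] toolz-row [ 0.004 -1.     0.004] t 12.47 jaw 13.2
roty -0.300  then dx 45.6 dz 314.8  dy(down+) -0.7
```

```bash
python3 -m creep '[{"delta_pos":[0,0,0],"rot":[0,-0.1,0],"jaw":10},{"delta_pos":[0,0,0],"rot":[0,-0.1,0],"jaw":10},{"delta_pos":[0,0,0],"rot":[0,-0.1,0],"jaw":10},{"delta_pos":[3,0,20],"rot":[0,0,0],"jaw":10},{"delta_pos":[5,0,35],"rot":[0,0,0],"jaw":10},{"delta_pos":[5,0,35],"rot":[0,0,0],"jaw":10},{"delta_pos":[5,0,35],"rot":[0,0,0],"jaw":10},{"delta_pos":[5,0,35],"rot":[0,0,0],"jaw":10},{"delta_pos":[5,0,35],"rot":[0,0,0],"jaw":10},{"delta_pos":[5,0,35],"rot":[0,0,0],"jaw":10}]'
python3 -m creep '[{"delta_pos":[5,0,35],"rot":[0,0,0],"jaw":10},{"delta_pos":[5,0,30],"rot":[0,0,0],"jaw":10},{"delta_pos":[2.5,0,20],"rot":[0,0,0],"jaw":10},{"delta_pos":[0,5,0],"rot":[0,0,0],"jaw":10},{"delta_pos":[0,15,0],"rot":[0,0,0],"jaw":10},{"delta_pos":[0,15,0],"rot":[0,0,0],"jaw":10},{"delta_pos":[0,15,0],"rot":[0,0,0],"jaw":10},{"delta_pos":[0,5,0],"rot":[0,0,0],"jaw":10},{"delta_pos":[0,0,0],"rot":[0,0,0],"jaw":10},{"delta_pos":[0,0,0],"rot":[0,0,0],"jaw":10}]'
python3 - <<'E'
from h import *
from go import go
go(530,319.5,-5.9,14);snap('wrist','w6.png')
E
```

```text
clock: 13.3
position: [506.8, 237.0, 85.7]
ee_rot: [0.707, -0.038, 0.036, -0.705]
contact_force: [0.2, 0.9, 0.2]
gripper_width: 13.1
clock: 14.13
position: [528.6, 318.6, 31.8]
ee_rot: [0.707, -0.037, 0.036, -0.706]
contact_force: [0.5, 0.5, -0.2]
gripper_width: 13.2
cur [528.6 318.6  31.8  -5.9] toolz-row [-0.001 -1.    -0.001] t 14.13 jaw 13.2
roty -0.000  then dx 1.3 dz 1.0  dy(down+) 17.8
```

View pics/w6.png

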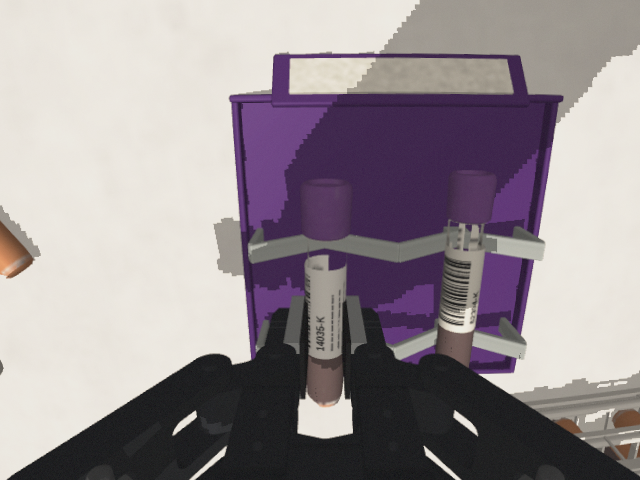

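```bash
python3 -m creep '[{"delta_pos":[2,5,1],"rot":[0,0,0],"jaw":10},{"delta_pos":[0,5,0],"rot":[0,0,0],"jaw":10},{"delta_pos":[0,3,0],"rot":[0,0,0],"jaw":10},{"delta_pos":[0,2,0],"rot":[0,0,0],"jaw":10},{"delta_pos":[0,1,0],"rot":[0,0,0],"jaw":10},{"delta_pos":[0,1,0],"rot":[0,0,0],"jaw":10},{"delta_pos":[0,1,0],"rot":[0,0,0],"jaw":10},{"delta_pos":[0,0,0],"rot":[0,0,0],"jaw":10},{"delta_pos":[0,0,0],"rot":[0,0,0],"jaw":10},{"delta_pos":[0,0,0],"rot":[0,0,0],"jaw":10}]'
python3 -m creep '[{"delta_pos":[0,0,0],"rot":[0,0,0],"jaw":18},{"delta_pos":[0,0,0],"rot":[0,0,0],"jaw":24},{"delta_pos":[0,0,0],"rot":[0,0,0],"jaw":32},{"delta_pos":[0,0,0],"rot":[0,0,0],"jaw":34},{"delta_pos":[0,0,0],"rot":[0,0,0],"jaw":34},{"delta_pos":[0,0,0],"rot":[0,0,0],"jaw":34},{"delta_pos":[0,-10,0],"rot":[0,0,0],"jaw":34},{"delta_pos":[0,-25,0],"rot":[0,0,0],"jaw":34},{"delta_pos":[0,-30,0],"rot":[0,0,0],"jaw":50},{"delta_pos":[0,-20,0],"rot":[0,0,0],"jaw":60}]'
python3 - <<'E'
from h import *
from go import go
go(467.2,151.6,26.8,60)
snap('wrist','w7.png');c=arm.calibration('wrist')
for m in arm.masks_of('wrist','purple_tube_1'):
    ys,xs=np.nonzero(m['pixels']);b=cv2.boxPoints(cv2.minAreaRect(np.c_[xs,ys].astype(np.float32)))
    P=ray(c,b,19)[:,:2];print(round(m['p'],2),m['location'],P.round(1).tolist(),P.mean(0))
E
```

```text
clock: 15.02
position: [531.0, 320.1, 15.1]
ee_rot: [-0.706, 0.036, -0.036, 0.706]
contact_force: [-2.2, -0.9, 4.9]
gripper_width: 13.1
clock: 15.85
position: [531.8, 320.6, 102.5]
ee_rot: [-0.706, 0.035, -0.037, 0.707]
contact_force: [-0.4, -0.2, 0.8]
gripper_width: 57.1
cur [531.8 320.6 102.5  -5.9] toolz-row [ 0.003 -1.     0.002] t 15.85 jaw 57.1
roty -0.570  then dx -133.9 dz -121.7  dy(down+) 42.5
0.94 [322.3, 229.6] [[475.3, 316.0], [477.1, 334.0], [576.0, 324.7], [573.9, 304.2]] [525.57218412 319.74045062]
0.75 [419.1, 225.5] [[575.9, 368.2], [476.2, 377.3], [479.0, 395.6], [579.6, 389.1]] [527.66827676 382.52361643]
0.56 [18.5, 405.6] [[709.2, 24.1], [586.4, 79.3], [589.4, 121.1], [709.9, 74.9]] [648.69584409  74.83908419]
```

```bash
python3 -m creep '[{"delta_pos":[0,0,0],"rot":[0,-0.114,0],"jaw":60},{"delta_pos":[0,0,0],"rot":[0,-0.114,0],"jaw":60},{"delta_pos":[0,0,0],"rot":[0,-0.114,0],"jaw":60},{"delta_pos":[0,0,0],"rot":[0,-0.114,0],"jaw":60},{"delta_pos":[0,0,0],"rot":[0,-0.114,0],"jaw":60},{"delta_pos":[-20,0,-18],"rot":[0,0,0],"jaw":60},{"delta_pos":[-25,4,-23],"rot":[0,0,0],"jaw":60},{"delta_pos":[-25,4,-23],"rot":[0,0,0],"jaw":60},{"delta_pos":[-25,4,-23],"rot":[0,0,0],"jaw":60},{"delta_pos":[-25,10,-23],"rot":[0,0,0],"jaw":60}]'
python3 -m creep '[{"delta_pos":[-14,10,-12],"rot":[0,0,0],"jaw":50},{"delta_pos":[0,10,0],"rot":[0,0,0],"jaw":50},{"delta_pos":[0,0,0],"rot":[0,0,0],"jaw":50},{"delta_pos":[0,0,0],"rot":[0,0,0],"jaw":50},{"delta_pos":[0,0,0],"rot":[0,0,0],"jaw":50},{"delta_pos":[0,0,0],"rot":[0,0,0],"jaw":50},{"delta_pos":[0,0,0],"rot":[0,0,0],"jaw":50},{"delta_pos":[0,0,0],"rot":[0,0,0],"jaw":50},{"delta_pos":[0,0,0],"rot":[0,0,0],"jaw":50},{"delta_pos":[0,0,0],"rot":[0,0,0],"jaw":50}]'
cat > look.py <<'E'
import sys
from h import *
from go import go
x,y,w,name,f=float(sys.argv[1]),float(sys.argv[2]),float(sys.argv[3]),sys.argv[4],sys.argv[5]
z=float(sys.argv[6]) if len(sys.argv)>6 else 9
go(x,y,w,3);c=arm.calibration('wrist');snap('wrist',f)
for m in arm.masks_of('wrist',name):
    ys,xs=np.nonzero(m['pixels']);b=cv2.boxPoints(cv2.minAreaRect(np.c_[xs,ys].astype(np.float32)))
    P=ray(c,b,z)[:,:2];e=[P[1]-P[0],P[2]-P[1]];L=[np.hypot(*q) for q in e];u=e[int(np.argmax(L))];u=u/np.hypot(*u);u=u*np.sign(u[0])
    print(round(m['p'],2),np.round(m['location']),'midglass',(P.mean(0)+10*u).round(1),'axis deg',np.degrees(np.arctan2(u[1],u[0])).round(1),'len',np.round(L,1))
E
python3 look.py 467.2 151.6 26.8 red_tube w8.png
```

```text
clock: 16.78
position: [472.9, 166.8, 78.0]
ee_rot: [-0.688, -0.164, 0.163, 0.688]
contact_force: [0.3, 0.5, 0.3]
gripper_width: 59.8
clock: 17.62
position: [466.2, 151.0, 57.4]
ee_rot: [-0.688, -0.164, 0.164, 0.688]
contact_force: [0.3, -1.0, 0.3]
gripper_width: 49.8
cur [466.2 151.   57.4  26.8] toolz-row [ 0. -1.  0.] t 17.62 jaw 49.8
roty -0.001  then dx 1.1 dz 0.1  dy(down+) 54.4
0.63 [326. 250.] midglass [465.3 153.5] axis deg 31.4 len [ 18.2 108.7]
0.18 [167. 316.] midglass [537.   83.1] axis deg -64.0 len [64.8 67.6]
```

View pics/w8.png

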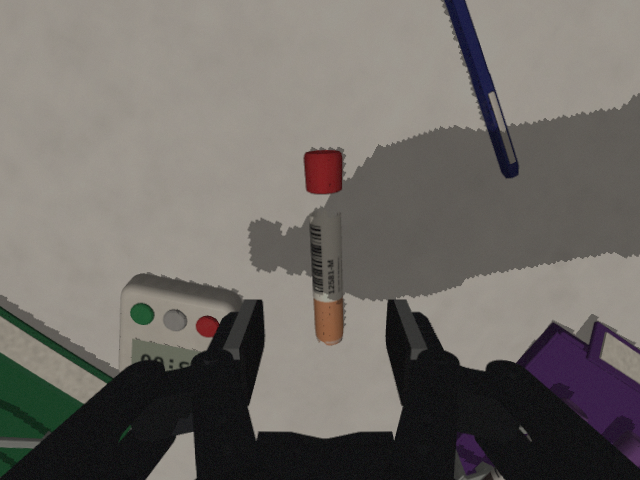

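```bash
python3 -m creep '[{"delta_pos":[0,0,1],"rot":[0,-0.035,0],"jaw":34},{"delta_pos":[0,10,0],"rot":[0,0,0],"jaw":34},{"delta_pos":[0,15,0],"rot":[0,0,0],"jaw":34},{"delta_pos":[0,15,0],"rot":[0,0,0],"jaw":34},{"delta_pos":[0,10,0],"rot":[0,0,0],"jaw":34},{"delta_pos":[0,4,0],"rot":[0,0,0],"jaw":34},{"delta_pos":[0,0,0],"rot":[0,0,0],"jaw":34},{"delta_pos":[0,0,0],"rot":[0,0,0],"jaw":10},{"delta_pos":[0,0,0],"rot":[0,0,0],"jaw":10},{"delta_pos":[0,0,0],"rot":[0,0,0],"jaw":10}]'
python3 -m creep '[{"delta_pos":[0,0,0],"rot":[0,0,0],"jaw":10},{"delta_pos":[0,0,0],"rot":[0,0,0],"jaw":10},{"delta_pos":[0,0,0],"rot":[0,0,0],"jaw":10},{"delta_pos":[0,0,0],"rot":[0,0,0],"jaw":10},{"delta_pos":[0,-5,0],"rot":[0,0,0],"jaw":10},{"delta_pos":[0,-15,0],"rot":[0,0,0],"jaw":10},{"delta_pos":[0,-30,0],"rot":[0,0,0],"jaw":10},{"delta_pos":[0,-35,0],"rot":[0,0,0],"jaw":10},{"delta_pos":[0,0,0],"rot":[0,0,0],"jaw":10},{"delta_pos":[0,0,0],"rot":[0,0,0],"jaw":10}]'
python3 go.py 555.5 -293 -3.6 90; python3 meas.py | grep -c x
```

```text
clock: 18.55
position: [466.2, 152.0, 4.1]
ee_rot: [-0.685, -0.176, 0.175, 0.685]
contact_force: [0.6, -0.1, 0.3]
gripper_width: 13.4
clock: 19.38
position: [466.5, 152.4, 90.2]
ee_rot: [-0.684, -0.177, 0.174, 0.686]
contact_force: [-1.0, -0.5, -0.9]
gripper_width: 13.0
cur [466.5 152.4  90.2  28.7] toolz-row [ 0.005 -1.     0.001] t 19.38 jaw 13.0
roty 0.564  then dx 116.8 dz -438.9  dy(down+) 0.2
0
```

```bash
python3 -m creep '[{"delta_pos":[0,0,0],"rot":[0,0.113,0],"jaw":10},{"delta_pos":[0,0,0],"rot":[0,0.113,0],"jaw":10},{"delta_pos":[0,0,0],"rot":[0,0.113,0],"jaw":10},{"delta_pos":[0,0,0],"rot":[0,0.113,0],"jaw":10},{"delta_pos":[0,0,0],"rot":[0,0.113,0],"jaw":10},{"delta_pos":[5,0,-20],"rot":[0,0,0],"jaw":10},{"delta_pos":[9,0,-35],"rot":[0,0,0],"jaw":10},{"delta_pos":[9,0,-35],"rot":[0,0,0],"jaw":10},{"delta_pos":[9,0,-35],"rot":[0,0,0],"jaw":10},{"delta_pos":[9,0,-35],"rot":[0,0,0],"jaw":10}]'
python3 -m creep '[{"delta_pos":[9,0,-35],"rot":[0,0,0],"jaw":10},{"delta_pos":[9,0,-35],"rot":[0,0,0],"jaw":10},{"delta_pos":[9,0,-35],"rot":[0,0,0],"jaw":10},{"delta_pos":[9,0,-35],"rot":[0,0,0],"jaw":10},{"delta_pos":[10,0,-35],"rot":[0,0,0],"jaw":10},{"delta_pos":[10,0,-35],"rot":[0,0,0],"jaw":10},{"delta_pos":[10,0,-35],"rot":[0,0,0],"jaw":10},{"delta_pos":[10,0,-34],"rot":[0,0,0],"jaw":10},{"delta_pos":[0,0,0],"rot":[0,0,0],"jaw":10},{"delta_pos":[0,0,0],"rot":[0,0,0],"jaw":10}]'
python3 -m creep '[{"delta_pos":[0,5,0],"rot":[0,0,0],"jaw":10},{"delta_pos":[0,15,0],"rot":[0,0,0],"jaw":10},{"delta_pos":[0,20,0],"rot":[0,0,0],"jaw":10},{"delta_pos":[0,10,0],"rot":[0,0,0],"jaw":10},{"delta_pos":[0,5,0],"rot":[0,0,0],"jaw":10},{"delta_pos":[0,0,0],"rot":[0,0,0],"jaw":10},{"delta_pos":[0,0,0],"rot":[0,0,0],"jaw":10},{"delta_pos":[0,0,0],"rot":[0,0,0],"jaw":10},{"delta_pos":[0,0,0],"rot":[0,0,0],"jaw":10},{"delta_pos":[0,0,0],"rot":[0,0,0],"jaw":10}]'
python3 - <<'E'
from h import *
from go import go
go(555.5,-293,-3.6,14);snap('wrist','w9.png')
E
```

```text
clock: 20.22
position: [495.3, -12.2, 86.9]
ee_rot: [0.707, -0.023, 0.021, -0.707]
contact_force: [1.1, 0.7, -0.2]
gripper_width: 13.0
clock: 21.05
position: [553.3, -295.1, 85.8]
ee_rot: [-0.706, 0.025, -0.022, 0.707]
contact_force: [-0.4, 0.2, -0.3]
gripper_width: 13.3
clock: 21.88
position: [555.2, -293.9, 34.2]
ee_rot: [0.707, -0.022, 0.023, -0.707]
contact_force: [-0.4, -1.0, -0.5]
gripper_width: 13.2
cur [ 555.2 -293.9   34.2   -3.6] toolz-row [ 0.002 -1.    -0.   ] t 21.88 jaw 13.2
roty -0.000  then dx 0.2 dz 1.0  dy(down+) 20.2
```

View pics/w9.png

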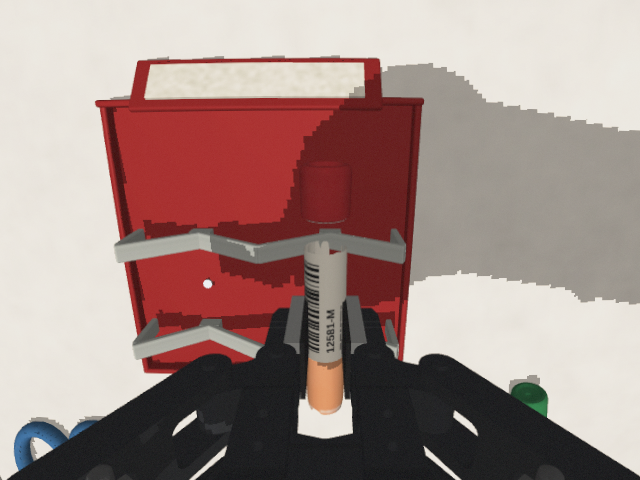

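```bash
python3 -m creep '[{"delta_pos":[0,7,1.5],"rot":[0,0,0],"jaw":10},{"delta_pos":[0,5,0],"rot":[0,0,0],"jaw":10},{"delta_pos":[0,3,0],"rot":[0,0,0],"jaw":10},{"delta_pos":[0,1.5,0],"rot":[0,0,0],"jaw":10},{"delta_pos":[0,1,0],"rot":[0,0,0],"jaw":10},{"delta_pos":[0,1,0],"rot":[0,0,0],"jaw":10},{"delta_pos":[0,1,0],"rot":[0,0,0],"jaw":10},{"delta_pos":[0,0,0],"rot":[0,0,0],"jaw":10},{"delta_pos":[0,0,0],"rot":[0,0,0],"jaw":10},{"delta_pos":[0,0,0],"rot":[0,0,0],"jaw":10}]'
python3 -m creep '[{"delta_pos":[0,0,0],"rot":[0,0,0],"jaw":18},{"delta_pos":[0,0,0],"rot":[0,0,0],"jaw":24},{"delta_pos":[0,0,0],"rot":[0,0,0],"jaw":32},{"delta_pos":[0,0,0],"rot":[0,0,0],"jaw":34},{"delta_pos":[0,0,0],"rot":[0,0,0],"jaw":34},{"delta_pos":[0,0,0],"rot":[0,0,0],"jaw":34},{"delta_pos":[0,-10,0],"rot":[0,0,0],"jaw":34},{"delta_pos":[0,-25,0],"rot":[0,0,0],"jaw":34},{"delta_pos":[0,-30,0],"rot":[0,0,0],"jaw":50},{"delta_pos":[0,-20,0],"rot":[0,0,0],"jaw":60}]'
python3 look.py 686 -181 6.5 red_tube w10.png 19
```

```text
clock: 22.77
position: [554.3, -292.2, 15.2]
ee_rot: [0.707, -0.023, 0.022, -0.707]
contact_force: [-4.5, 2.7, 7.6]
gripper_width: 13.6
clock: 23.6
position: [555.8, -292.8, 102.0]
ee_rot: [0.707, -0.021, 0.023, -0.706]
contact_force: [0.1, 0.2, 0.3]
gripper_width: 57.1
cur [ 555.8 -292.8  102.    -3.6] toolz-row [ 0.003 -1.    -0.001] t 23.6 jaw 57.1
roty -0.176  then dx 142.0 dz 96.4  dy(down+) 99.0
0.7 [327. 229.] midglass [ 554.6 -292.3] axis deg -2.8 len [ 18.7 108.2]
```

```bash
python3 -m creep '[{"delta_pos":[0,0,0],"rot":[0,-0.088,0],"jaw":60},{"delta_pos":[0,0,0],"rot":[0,-0.088,0],"jaw":60},{"delta_pos":[14,0,10],"rot":[0,0,0],"jaw":60},{"delta_pos":[24,5,16],"rot":[0,0,0],"jaw":60},{"delta_pos":[24,5,16],"rot":[0,0,0],"jaw":60},{"delta_pos":[24,8,16],"rot":[0,0,0],"jaw":60},{"delta_pos":[24,8,16],"rot":[0,0,0],"jaw":60},{"delta_pos":[22,8,16],"rot":[0,0,0],"jaw":50},{"delta_pos":[10,8,6.5],"rot":[0,0,0],"jaw":50},{"delta_pos":[0,0,0],"rot":[0,0,0],"jaw":50}]'
python3 -m creep '[{"delta_pos":[0,0,0],"rot":[0,0,0],"jaw":50},{"delta_pos":[0,0,0],"rot":[0,0,0],"jaw":50},{"delta_pos":[0,0,0],"rot":[0,0,0],"jaw":50},{"delta_pos":[0,0,0],"rot":[0,0,0],"jaw":50},{"delta_pos":[0,0,0],"rot":[0,0,0],"jaw":50},{"delta_pos":[0,0,0],"rot":[0,0,0],"jaw":50},{"delta_pos":[0,0,0],"rot":[0,0,0],"jaw":50},{"delta_pos":[0,0,0],"rot":[0,0,0],"jaw":50},{"delta_pos":[0,0,0],"rot":[0,0,0],"jaw":50},{"delta_pos":[0,0,0],"rot":[0,0,0],"jaw":50}]'
python3 look.py 686 -181 6.5 green_tube_1 w11.png
```

```text
clock: 24.53
position: [685.9, -177.7, 53.9]
ee_rot: [-0.706, -0.04, 0.042, 0.706]
contact_force: [-0.8, 0.1, -1.0]
gripper_width: 49.8
clock: 25.37
position: [685.1, -180.5, 56.8]
ee_rot: [-0.706, -0.04, 0.04, 0.706]
contact_force: [0.1, 0.4, 0.5]
gripper_width: 50.0
cur [ 685.1 -180.5   56.8    6.5] toolz-row [ 0. -1.  0.] t 25.37 jaw 50.0
roty -0.001  then dx 0.9 dz -0.6  dy(down+) 53.8
0.63 [328. 253.] midglass [ 686.1 -181.3] axis deg 7.3 len [ 18.8 108.3]
```

View pics/w11.png

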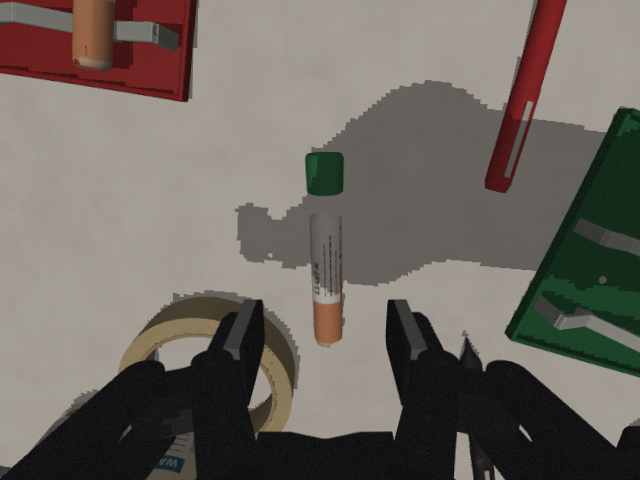

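```bash
python3 - <<'E'
from h import *
c=arm.calibration('wrist');p=[(298,345),(285,400),(205,318),(250,325)]
for z in(0,25): print(z,ray(c,p,z)[:,:2].round(0).tolist())
c=arm.calibration('top');print(ray(c,[(410,167),(391,168),(410,148),(410,186)],20)[:,:2].round(0).tolist())
E
```

```text
0 [[737.0, -191.0], [778.0, -196.0], [725.0, -247.0], [727.0, -220.0]]
25 [[720.0, -191.0], [757.0, -195.0], [710.0, -240.0], [711.0, -216.0]]
[[760.0, -237.0], [755.0, -184.0], [816.0, -239.0], [705.0, -236.0]]
```

```bash
python3 -m creep '[{"delta_pos":[0,0,0],"rot":[0,0,0],"jaw":34},{"delta_pos":[0,10,0],"rot":[0,0,0],"jaw":34},{"delta_pos":[0,15,0],"rot":[0,0,0],"jaw":34},{"delta_pos":[0,15,0],"rot":[0,0,0],"jaw":34},{"delta_pos":[0,10,0],"rot":[0,0,0],"jaw":34},{"delta_pos":[0,4,0],"rot":[0,0,0],"jaw":34},{"delta_pos":[0,0,0],"rot":[0,0,0],"jaw":34},{"delta_pos":[0,0,0],"rot":[0,0,0],"jaw":10},{"delta_pos":[0,0,0],"rot":[0,0,0],"jaw":10},{"delta_pos":[0,0,0],"rot":[0,0,0],"jaw":10}]'
python3 -m creep '[{"delta_pos":[0,0,0],"rot":[0,0,0],"jaw":10},{"delta_pos":[0,0,0],"rot":[0,0,0],"jaw":10},{"delta_pos":[0,0,0],"rot":[0,0,0],"jaw":10},{"delta_pos":[0,0,0],"rot":[0,0,0],"jaw":10},{"delta_pos":[0,-5,0],"rot":[0,0,0],"jaw":10},{"delta_pos":[0,-15,0],"rot":[0,0,0],"jaw":10},{"delta_pos":[0,-30,0],"rot":[0,0,0],"jaw":10},{"delta_pos":[0,-35,0],"rot":[0,0,0],"jaw":10},{"delta_pos":[0,0,0],"rot":[0,0,0],"jaw":10},{"delta_pos":[0,0,0],"rot":[0,0,0],"jaw":10}]'
python3 go.py 677 -22.5 -11.4 90
```

```text
clock: 26.3
position: [685.8, -180.5, 3.9]
ee_rot: [0.706, 0.041, -0.039, -0.706]
contact_force: [0.4, -0.4, -0.6]
gripper_width: 13.1
clock: 27.13
position: [686.7, -180.6, 91.3]
ee_rot: [0.706, 0.042, -0.038, -0.706]
contact_force: [-0.3, -0.2, -0.8]
gripper_width: 13.1
cur [ 686.7 -180.6   91.3    6.5] toolz-row [ 0.006 -1.    -0.001] t 27.13 jaw 13.1
roty 0.312  then dx -40.8 dz 153.1  dy(down+) 1.3
```

```bash
python3 -m creep '[{"delta_pos":[0,0,0],"rot":[0,0.104,0],"jaw":10},{"delta_pos":[0,0,0],"rot":[0,0.104,0],"jaw":10},{"delta_pos":[0,0,0],"rot":[0,0.104,0],"jaw":10},{"delta_pos":[-5,0,20],"rot":[0,0,0],"jaw":10},{"delta_pos":[-8,0,30],"rot":[0,0,0],"jaw":10},{"delta_pos":[-8,0,30],"rot":[0,0,0],"jaw":10},{"delta_pos":[-8,0,30],"rot":[0,0,0],"jaw":10},{"delta_pos":[-8,0,28],"rot":[0,0,0],"jaw":10},{"delta_pos":[-4,0,15],"rot":[0,0,0],"jaw":10},{"delta_pos":[0,0,0],"rot":[0,0,0],"jaw":10}]'
python3 -m creep '[{"delta_pos":[0,5,0],"rot":[0,0,0],"jaw":10},{"delta_pos":[0,15,0],"rot":[0,0,0],"jaw":10},{"delta_pos":[0,20,0],"rot":[0,0,0],"jaw":10},{"delta_pos":[0,10,0],"rot":[0,0,0],"jaw":10},{"delta_pos":[0,5,0],"rot":[0,0,0],"jaw":10},{"delta_pos":[0,0,0],"rot":[0,0,0],"jaw":10},{"delta_pos":[0,0,0],"rot":[0,0,0],"jaw":10},{"delta_pos":[0,0,0],"rot":[0,0,0],"jaw":10},{"delta_pos":[0,0,0],"rot":[0,0,0],"jaw":10},{"delta_pos":[0,0,0],"rot":[0,0,0],"jaw":10}]'
python3 - <<'E'
from h import *
from go import go
go(677,-22.5,-11.4,14);snap('wrist','w12.png')
E
```

```text
clock: 27.97
position: [674.4, -19.1, 86.8]
ee_rot: [-0.704, 0.07, -0.068, 0.704]
contact_force: [1.2, -0.2, -0.9]
gripper_width: 13.1
clock: 28.8
position: [675.7, -22.3, 33.8]
ee_rot: [-0.703, 0.07, -0.071, 0.704]
contact_force: [0.1, -0.6, -0.5]
gripper_width: 13.2
cur [675.7 -22.3  33.8 -11.4] toolz-row [ 0.002 -1.     0.001] t 28.8 jaw 13.2
roty -0.000  then dx 1.3 dz 0.1  dy(down+) 19.8
```

View pics/w12.png

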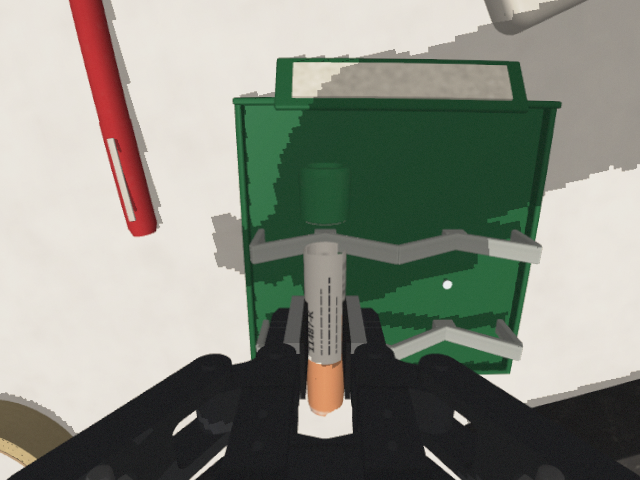

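Well aligned over the left-hand notch; set it down. (12 full pictures + 2 crops viewed so far.)

```bash
python3 -m creep '[{"delta_pos":[1,7,0],"rot":[0,0,0],"jaw":10},{"delta_pos":[0,5,0],"rot":[0,0,0],"jaw":10},{"delta_pos":[0,3,0],"rot":[0,0,0],"jaw":10},{"delta_pos":[0,1.5,0],"rot":[0,0,0],"jaw":10},{"delta_pos":[0,1,0],"rot":[0,0,0],"jaw":10},{"delta_pos":[0,1,0],"rot":[0,0,0],"jaw":10},{"delta_pos":[0,0.5,0],"rot":[0,0,0],"jaw":10},{"delta_pos":[0,0,0],"rot":[0,0,0],"jaw":10},{"delta_pos":[0,0,0],"rot":[0,0,0],"jaw":10},{"delta_pos":[0,0,0],"rot":[0,0,0],"jaw":10}]'
python3 -m creep '[{"delta_pos":[0,0,0],"rot":[0,0,0],"jaw":18},{"delta_pos":[0,0,0],"rot":[0,0,0],"jaw":24},{"delta_pos":[0,0,0],"rot":[0,0,0],"jaw":32},{"delta_pos":[0,0,0],"rot":[0,0,0],"jaw":34},{"delta_pos":[0,0,0],"rot":[0,0,0],"jaw":34},{"delta_pos":[0,0,0],"rot":[0,0,0],"jaw":34},{"delta_pos":[0,-10,0],"rot":[0,0,0],"jaw":34},{"delta_pos":[0,-25,0],"rot":[0,0,0],"jaw":34},{"delta_pos":[0,-30,0],"rot":[0,0,0],"jaw":50},{"delta_pos":[0,-20,0],"rot":[0,0,0],"jaw":60}]'
python3 look.py 683 179 -11.2 green_tube_1 w13.png 19
```

```text
clock: 29.68
position: [675.7, -22.5, 14.6]
ee_rot: [0.704, -0.07, 0.07, -0.704]
contact_force: [-3.7, 1.1, 5.3]
gripper_width: 13.1
clock: 30.52
position: [677.3, -22.7, 102.2]
ee_rot: [-0.704, 0.069, -0.071, 0.704]
contact_force: [1.0, -0.5, 0.6]
gripper_width: 57.3
cur [677.3 -22.7 102.2 -11.4] toolz-row [ 0.003 -1.     0.   ] t 30.52 jaw 57.3
roty -0.003  then dx -33.6 dz 198.9  dy(down+) 99.2
0.8 [325. 233.] midglass [676.9 -23. ] axis deg -10.6 len [ 18.2 108.5]
0.79 [630. 209.] midglass [683.6 169.1] axis deg -12.6 len [90.3 18.9]
```

```bash
python3 -m creep '[{"delta_pos":[-3,0,20],"rot":[0,0,0],"jaw":60},{"delta_pos":[-5,0,30],"rot":[0,0,0],"jaw":60},{"delta_pos":[-5,5,30],"rot":[0,0,0],"jaw":60},{"delta_pos":[-5,5,30],"rot":[0,0,0],"jaw":60},{"delta_pos":[-5,8,30],"rot":[0,0,0],"jaw":60},{"delta_pos":[-5,8,30],"rot":[0,0,0],"jaw":50},{"delta_pos":[-4,8,20],"rot":[0,0,0],"jaw":50},{"delta_pos":[-1.5,8,9],"rot":[0,0,0],"jaw":50},{"delta_pos":[0,0,0],"rot":[0,0,0],"jaw":50},{"delta_pos":[0,0,0],"rot":[0,0,0],"jaw":50}]'
python3 -m creep '[{"delta_pos":[0,0,0],"rot":[0,0,0],"jaw":50},{"delta_pos":[0,0,0],"rot":[0,0,0],"jaw":50},{"delta_pos":[0,0,0],"rot":[0,0,0],"jaw":50},{"delta_pos":[0,0,0],"rot":[0,0,0],"jaw":50},{"delta_pos":[0,0,0],"rot":[0,0,0],"jaw":50},{"delta_pos":[0,0,0],"rot":[0,0,0],"jaw":50},{"delta_pos":[0,0,0],"rot":[0,0,0],"jaw":50},{"delta_pos":[0,0,0],"rot":[0,0,0],"jaw":50},{"delta_pos":[0,0,0],"rot":[0,0,0],"jaw":50},{"delta_pos":[0,0,0],"rot":[0,0,0],"jaw":50}]'
python3 look.py 683 179 -11.2 green_tube_1 w14.png
```

```text
clock: 31.45
position: [682.1, 178.6, 56.0]
ee_rot: [0.704, -0.071, 0.07, -0.703]
contact_force: [0.7, -0.8, 0.5]
gripper_width: 49.9
clock: 32.28
position: [682.7, 179.2, 56.8]
ee_rot: [0.704, -0.07, 0.07, -0.704]
contact_force: [-0.7, -0.1, -0.2]
gripper_width: 49.4
cur [682.7 179.2  56.8 -11.4] toolz-row [-0. -1. -0.] t 32.28 jaw 49.4
roty -0.004  then dx 0.4 dz -0.1  dy(down+) 53.8
0.76 [327. 245.] midglass [682.1 180.5] axis deg -10.4 len [ 18.3 108.2]
0.52 [  4. 381.] midglass [720.1 -35.7] axis deg -28.4 len [ 5.5 26.9]
```

```bash
python3 -m creep '[{"delta_pos":[0,0,0.5],"rot":[0,0,0],"jaw":36},{"delta_pos":[0,10,0],"rot":[0,0,0],"jaw":36},{"delta_pos":[0,15,0],"rot":[0,0,0],"jaw":36},{"delta_pos":[0,15,0],"rot":[0,0,0],"jaw":36},{"delta_pos":[0,10,0],"rot":[0,0,0],"jaw":36},{"delta_pos":[0,4,0],"rot":[0,0,0],"jaw":36},{"delta_pos":[0,0,0],"rot":[0,0,0],"jaw":36},{"delta_pos":[0,0,0],"rot":[0,0,0],"jaw":10},{"delta_pos":[0,0,0],"rot":[0,0,0],"jaw":10},{"delta_pos":[0,0,0],"rot":[0,0,0],"jaw":10}]'
python3 -m creep '[{"delta_pos":[0,0,0],"rot":[0,0,0],"jaw":10},{"delta_pos":[0,0,0],"rot":[0,0,0],"jaw":10},{"delta_pos":[0,0,0],"rot":[0,0,0],"jaw":10},{"delta_pos":[0,0,0],"rot":[0,0,0],"jaw":10},{"delta_pos":[0,-5,0],"rot":[0,0,0],"jaw":10},{"delta_pos":[0,-15,0],"rot":[0,0,0],"jaw":10},{"delta_pos":[0,-30,0],"rot":[0,0,0],"jaw":10},{"delta_pos":[0,-35,0],"rot":[0,0,0],"jaw":10},{"delta_pos":[0,0,0],"rot":[0,0,0],"jaw":10},{"delta_pos":[0,0,0],"rot":[0,0,0],"jaw":10}]'
python3 go.py 689 37 -11.4 90
```

```text
clock: 33.22
position: [683.5, 179.9, 3.9]
ee_rot: [-0.703, 0.07, -0.071, 0.704]
contact_force: [0.5, 0.5, 0.3]
gripper_width: 12.9
clock: 34.05
position: [684.2, 180.2, 91.1]
ee_rot: [-0.703, 0.069, -0.072, 0.705]
contact_force: [-1.2, -0.4, -0.6]
gripper_width: 13.1
cur [684.2 180.2  91.1 -11.4] toolz-row [ 0.005 -1.     0.003] t 34.05 jaw 13.1
roty -0.000  then dx 33.1 dz -139.5  dy(down+) 1.1
```

```bash
python3 -m creep '[{"delta_pos":[4,0,-15],"rot":[0,0,0],"jaw":10},{"delta_pos":[7,0,-30],"rot":[0,0,0],"jaw":10},{"delta_pos":[7,0,-30],"rot":[0,0,0],"jaw":10},{"delta_pos":[7,0,-30],"rot":[0,0,0],"jaw":10},{"delta_pos":[5,0,-23],"rot":[0,0,0],"jaw":10},{"delta_pos":[3,0,-12],"rot":[0,0,0],"jaw":10},{"delta_pos":[0,0,0],"rot":[0,0,0],"jaw":10},{"delta_pos":[0,0,0],"rot":[0,0,0],"jaw":10},{"delta_pos":[0,0,0],"rot":[0,0,0],"jaw":10},{"delta_pos":[0,0,0],"rot":[0,0,0],"jaw":10}]'
python3 -m creep '[{"delta_pos":[0,5,0],"rot":[0,0,0],"jaw":10},{"delta_pos":[0,15,0],"rot":[0,0,0],"jaw":10},{"delta_pos":[0,20,0],"rot":[0,0,0],"jaw":10},{"delta_pos":[0,10,0],"rot":[0,0,0],"jaw":10},{"delta_pos":[0,5,0],"rot":[0,0,0],"jaw":10},{"delta_pos":[0,0,0],"rot":[0,0,0],"jaw":10},{"delta_pos":[0,0,0],"rot":[0,0,0],"jaw":10},{"delta_pos":[0,0,0],"rot":[0,0,0],"jaw":10},{"delta_pos":[0,0,0],"rot":[0,0,0],"jaw":10},{"delta_pos":[0,0,0],"rot":[0,0,0],"jaw":10}]'
python3 look.py 689 37 -11.4 green_tube_1 w15.png 19
```

```text
clock: 34.88
position: [687.3, 37.0, 87.4]
ee_rot: [0.704, -0.07, 0.07, -0.704]
contact_force: [0.0, -0.2, 1.0]
gripper_width: 13.1
clock: 35.72
position: [688.0, 36.0, 33.8]
ee_rot: [-0.703, 0.07, -0.071, 0.704]
contact_force: [0.7, 0.2, 0.1]
gripper_width: 13.4
cur [688.   36.   33.8 -11.4] toolz-row [ 0.002 -1.     0.001] t 35.72 jaw 13.4
roty -0.000  then dx 0.8 dz 1.2  dy(down+) 30.8
0.95 [190. 260.] midglass [670.7 -24. ] axis deg -12.5 len [20.  98.3]
0.84 [325. 279.] midglass [697.1  34. ] axis deg -10.1 len [ 21.2 125.8]
```

View pics/w15.png

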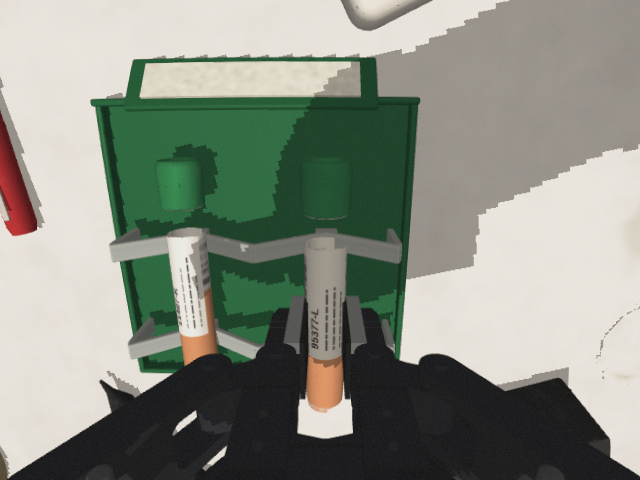

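```bash
python3 -m creep '[{"delta_pos":[0.5,7,1],"rot":[0,0,0],"jaw":10},{"delta_pos":[0,5,0],"rot":[0,0,0],"jaw":10},{"delta_pos":[0,3,0],"rot":[0,0,0],"jaw":10},{"delta_pos":[0,1.5,0],"rot":[0,0,0],"jaw":10},{"delta_pos":[0,1,0],"rot":[0,0,0],"jaw":10},{"delta_pos":[0,1,0],"rot":[0,0,0],"jaw":10},{"delta_pos":[0,0.5,0],"rot":[0,0,0],"jaw":10},{"delta_pos":[0,0,0],"rot":[0,0,0],"jaw":10},{"delta_pos":[0,0,0],"rot":[0,0,0],"jaw":10},{"delta_pos":[0,0,0],"rot":[0,0,0],"jaw":10}]'
python3 -m creep '[{"delta_pos":[0,0,0],"rot":[0,0,0],"jaw":18},{"delta_pos":[0,0,0],"rot":[0,0,0],"jaw":24},{"delta_pos":[0,0,0],"rot":[0,0,0],"jaw":32},{"delta_pos":[0,0,0],"rot":[0,0,0],"jaw":34},{"delta_pos":[0,0,0],"rot":[0,0,0],"jaw":34},{"delta_pos":[0,0,0],"rot":[0,0,0],"jaw":34},{"delta_pos":[0,-10,0],"rot":[0,0,0],"jaw":34},{"delta_pos":[0,-25,0],"rot":[0,0,0],"jaw":34},{"delta_pos":[0,-30,0],"rot":[0,0,0],"jaw":50},{"delta_pos":[0,-20,0],"rot":[0,0,0],"jaw":60}]'
python3 look.py 689 37 -11.4 green_tube_1 w16.png 19
python3 -m creep '[{"delta_pos":[0,-20,0],"rot":[0,0,0],"jaw":60},{"delta_pos":[0,-20,0],"rot":[0,0,0],"jaw":60},{"delta_pos":[-5,-15,35],"rot":[0,0,0],"jaw":60},{"delta_pos":[-5,-15,35],"rot":[0,0,0],"jaw":60},{"delta_pos":[-5,-15,35],"rot":[0,0,0],"jaw":60},{"delta_pos":[-5,-15,35],"rot":[0,0,0],"jaw":60},{"delta_pos":[-5,0,35],"rot":[0,0,0],"jaw":60},{"delta_pos":[-5,0,30],"rot":[0,0,0],"jaw":60},{"delta_pos":[0,0,0],"rot":[0,0,0],"jaw":60},{"delta_pos":[0,0,0],"rot":[0,0,0],"jaw":60}]'
python3 - <<'E'
from h import *
im=cv2.cvtColor(snap('side','s1.png'),cv2.COLOR_RGB2BGR);t=cv2.cvtColor(snap('top','t1.png'),cv2.COLOR_RGB2BGR)
cal=arm.calibration('top')
cv2.imwrite('pics/fin.png',np.vstack([cv2.resize(t[160:310,150:480],(792,360)),cv2.resize(im[130:430,150:450][20:290],(266,240))  .repeat(1,0) if 0 else np.hstack([cv2.resize(im[150:430,200:440],(206,240)),np.zeros((240,586,3),np.uint8)])]))
for n in('timer','red_marker','red_tray'):
    for m in arm.masks_of('top',n)[:2]: print(n,round(m['p'],2),np.round(m['location']),ray(cal,[m['location']],9).round(0))
E
```

```text
clock: 36.65
position: [687.5, 36.6, 14.7]
ee_rot: [0.704, -0.071, 0.07, -0.703]
contact_force: [-3.1, -0.8, 5.2]
gripper_width: 13.2
clock: 37.48
position: [689.3, 36.7, 102.2]
ee_rot: [-0.704, 0.069, -0.071, 0.704]
contact_force: [0.2, -0.6, 0.7]
gripper_width: 57.0
cur [689.3  36.7 102.2 -11.4] toolz-row [ 0.003 -1.     0.001] t 37.48 jaw 57.0
roty 0.000  then dx -0.4 dz 0.2  dy(down+) 99.2
0.74 [225. 231.] midglass [676.  -21.5] axis deg -9.1 len [ 19.2 107.7]
0.67 [321. 225.] midglass [685.8  33.9] axis deg -14.5 len [108.9  19.1]
clock: 38.42
position: [698.6, 245.5, 198.0]
ee_rot: [0.704, -0.07, 0.069, -0.703]
contact_force: [0.2, -0.4, -0.1]
gripper_width: 60.2
timer 0.79 [285. 241.] [[544.  99.   9.]]
red_marker 0.48 [358. 234.] [[569. -95.   9.]]
red_tray 0.65 [445. 251.] [[ 529. -328.    9.]]
red_tray 0.43 [431. 240.] [[ 560. -292.    9.]]
```

View pics/fin.png

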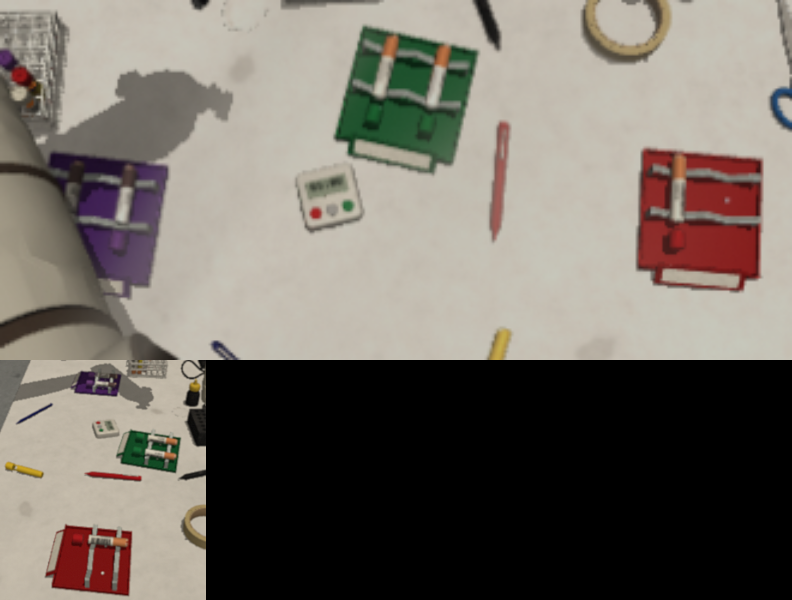

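```bash
python3 -c "
from bench import arm
print(arm.job_done())"
```

```text
the job is handed in; nothing more can be done
None
```

All five tubes are in the tray of their own colour, one per notch, with stoppers towards the white labels. I handed the job in at about 38.5 s. It gives no verdict, so everything below is from my own checks.

- **Handling:** each tube was lowered until it pressed lightly on the strips (about 5–9 N at the wrist) before I opened the fingers.
- **Seating:** wrist-camera checks after each release put every mid-glass within about 6 mm of its notch centre. Tubes were within about 0.06 rad of the tray line. I measured no axis heights directly.
- **Final pictures:** the top and side views show the tubes lying in the notches of all three trays. In the top view the arm hides one purple tube in part. Its close-up after placing looked right, and the smaller side view agrees.
- **Bystanders:** the network put the timer about 7 mm from its first reading. By eye it looks unmoved, and nothing touched it as far as I could see. The red marker was not detected in the first picture, so I could only compare it by eye, and it also looks unmoved. I left the yellow look-alike alone.
- **Disagreement:** wrist and top cameras differed by 2–5 mm on tube and notch positions, well inside the 12 mm lengthwise tolerance.

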